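# Rock the stuck die block out of its jaw holder

### The job

The brass die block with the wooden grip is stuck between the two stiff jaws of the green holder, which stands loose, so a straight pull would only lift it. Holding the wooden grip, rock the block toward one jaw and then the other until both are pushed back and it comes free; the gripper must not touch the holder, the holder stays flat in its place, and the other things are left alone. Finish still holding the block upright and still, straight above the holder and two or three centimetres clear of the jaws; do not put it down or let go.

Things in the scene. Friction and masses are not known exactly. Their poses are not given: they have to be found in the camera images.
- holder: Loose green holder (2.4 kg; a sideways push over about 12 N slides it): plate 90x140x14 mm, two steel jaws. Origin: centre of its underside, on the table; z up, y across the jaws (along the 140 mm) = rocking direction. The block stands centred on its floor, 14 mm up. Jaws: 44 mm long in x, outer faces at y = +-35 mm, tops 48 mm up (51 when pushed back). Low end stops hold the block in x.
- jaw_near (a joint): Lean of the jaw nearer the robot (holder +y side), rad: 0 upright, grows outward to a stop at 0.30. Hinge along x, 16 mm up, at y = +30 mm, stiff (0.28 N m): stays where pushed. Its lip, 40 to 48 mm up, hooks 5 mm over the block's shoulder, 0.5 mm off its neck; leaning the block to this side pushes it back. One jaw alone never frees the block; with both past 0.22 it lifts straight out easily.
- jaw_far (a joint): The same for the jaw farther from the robot (holder -y side , hinge at y = -30 mm).
- block_grip (a point): Middle of the die block's wooden grip, the place to grasp: 84 mm above the block's lowest point. The grip is 20 mm wide along the block's y, 30 mm along its x, and runs from 46 to 108 mm above the lowest point. Block axes: z up along the grip, y across the jaws (parallel to the holder's y while seated, within 0.05 rad).
- block_keel (a point): Lowest point of the die block (0.3 kg): middle of its round underside (radius 12 mm, along x) on which it rolls. Same axes. Brass foot 40 (x) by 50 (y) mm, shoulders 20 mm above this point; neck 40 by 39 mm, 20 to 42 mm. Seated, shoulders have 6 mm of play below the lips: leaning the block 0.25 to 0.3 rad about this point pushes the jaw on that side back to about 0.25 rad.
- thread_spool_2: Bystander, to be left alone: tall spool of off-white thread, 48 mm across, 90 mm high, standing. Origin: centre of its underside.
- thread_spool_4: Bystander, to be left alone: small spool of blue thread, 36 mm across, 60 mm high, standing. Origin: centre of its underside.
- tape_measure: Bystander, to be left alone: yellow tape measure, 62x84x31 mm. Origin: centre of its underside.
- beeswax: Bystander, to be left alone: yellow cake of beeswax, 37x53x20 mm. Origin: centre of its underside.
- dye_bottle_0: Bystander, to be left alone: white bottle with black cap and brown band, 44 mm across, 95 mm high, standing. Origin: centre of its underside.

How it is judged (in metres and radians):
On the way:
1. both jaws have been pushed back by rocking the block (each past 0.10 rad) (value of joint each of jaw_near, jaw_far above 0.1 rad), for 0.1 s.
At the end, for the whole second after the job is handed in: The fingers hold the block still, upright within 0.2 rad, not touching the holder, its lowest point 54 to 115 mm above the holder's underside and within 35 mm of its centre line; both jaws are past 0.10 rad; the holder stands flat on the table (all of step 1 and z of block_keel in the frame of holder between 0.054 and 0.115 m and horizontal distance between block_keel and holder below 0.035 m and angle between block_keel's own z axis and vertical below 0.2 rad and linear speed of die_block below 0.03 m/s and contact force between die_block and holder below 0.2 N and contact force between the fingers and die_block above 1 N and height (world z) of holder below 0.005 m and angle between holder's own z axis and vertical below 0.05 rad); the arm keeps its last pose, push and grip.
It fails at once if the holder is lifted (more than 8 mm) or tipped (more than 0.12 rad) (height (world z) of holder above 0.008 m or angle between holder's own z axis and vertical above 0.12 rad).
It fails at once if the holder is shoved more than 50 mm from its place (distance of holder from where it was at the start of the episode above 0.05 m).
It fails at once if the gripper or arm pushes on the holder or its jaws (more than 2 N) (contact force between any of the fingers, the arm and holder above 2 N).
It fails at once if one of the things standing around is moved more than 25 mm (distance of any of thread_spool_2, thread_spool_4, tape_measure, beeswax, dye_bottle_0 from where it was at the start of the episode above 0.025 m).
It also fails if it takes over 45 s, if anything falls off the work surface, if the arm or the gripper's body presses on something with over 40 N, if the wrist force passes 120 N, or if a joint passes its speed limit or range.

### The arm

A 6-joint arm with a two-finger parallel gripper is mounted at the origin on the work surface; the furniture and walls round the work are solid. World frame = base frame: x ahead of the robot, y to its left, z up, the work surface at z = 0. Lengths are in mm, angles in rad, forces in N, time in s.
With the tool pointing down it reaches from about 350 to 975 mm from the base axis. Payload 7.1 kg.
Tool frame: the origin (TCP) lies midway between the tips of the shut fingers; the grasp point (between the pads) lies pinch_z behind it (pinch_z is the distance from the TCP to the grasp point, in mm); z points along the fingers, y is the line along which they close (so a half turn about z gives the same grasp; the last joint's range is limited). The gripper opens to 88 mm and grips with 3 to 60 N. Pads are 20 mm wide; open, the fingers measure 115 mm over their backs; the gripper's body (75 mm by 178 mm) begins 61 mm behind the grasp point.
Start: joints at [1.165, 0.423, 1.63, -0, 1.089, -0.019], TCP at [235.734, 578.821, 191.075] pointing down, gripper open.
Joint ranges: [-3, 3], [-0.9, 2.11], [0.09, 2.58], [-1.31, 4.45], [0.11, 2.69], [-2.54, 2.54]. Speed limits (rad/s): [2.39, 2.39, 3.01, 3.14, 3.14, 3.14].

### API

Orientations are given as a rotation vector (axis times angle).
In Python, from workcell import get_obs, get_image, close_job, pinch_z gives the robot as it stands.
- The arm moves only by the tool jog_arm, never from a script. Its argument "commands" is a list of rows, each a list of 3 entries, a list of its own where there are three numbers: the gripper command: -1 is shut, 1 is fully open, values between are in proportion, then the shift along the tool's x, y, z as a fraction of full scale, then the turn, a rotation vector about the tool's x, y, z as a fraction of full scale. In form: [[gripper, [tx, ty, tz], [rx, ry, rz]], ...]. A call has 1 to 10 rows; each row shifts and turns the commanded pose from where the row before left it, along the tool's axes as they then stand; what a row does not reach is not made up. Full scale, the value 1, is 0.1 m for a shift and 45 degrees for a turn. A row lasts 1/10 s, in which the tool goes at most 50 mm and 8.59 degrees, less where a joint would pass 70% of its speed; a pose out of reach is approached as far as the arm can. A call with a number of a shift or a turn outside -1 to 1 is refused whole. A call with a gripper value outside its range is refused whole. The fingers move at their own pace and stop on an object; the grip force is fixed at half the most. Time passes only in rows, so rows that do not move let the fingers close. It gives the time, the measured TCP pose, the force, the opening and the grip force at its end, in the units of the state.
- get_obs(): the state, without advancing time (a new reading comes with each control period).
- get_image(name): name is "side" or "top" or "wrist"; returns a dict with "image" (420x560x3 uint8, blue, green, red), "z_map" (420x560 float32, mm along the optical axis (not along the pixel's ray), 0 where there is no reading), "intrinsics" (3x3 intrinsics, pixels), "k1" (the pictures are not rectified: a ray, as slopes to the right and down, at radius r is drawn at 1 + k1 r^2 times it, then the intrinsics apply), "eye" and "orientation" of the camera in the world; the wrist camera has in their place "mount" (4x4, takes a point from camera to tool coordinates, whose origin is the TCP and whose axes are the flange's). Camera axes: x right, y down, z forward; pixel columns grow to the right and rows downward; lengths in mm; the calibration is good to about 2 mm. A picture is of the moment at which its call begins: read the wrist's pose just before it.
- close_job(): hands the job in; it is judged then, once.
The state is a dict: "t": time; "qpos": joint angles; "qvel": joint speeds; "joint_torque": joint torques, N m; "ee_pos": TCP position; "orientation": TCP orientation; "ft_force": force on the tool from outside, world axes, zero at the start; "moment": the same for the moment, N m; "width": finger opening in mm; "grasp_force": force on a finger pad.
Only numpy, scipy, OpenCV 4.12 (cv2) and the standard library are available. Lean on these libraries where they do the work, as an engineer would, in place of code of your own. Each camera call takes 0.05 s, during which the arm holds its last target. There are 200 camera calls.

## Working session

There is one attempt and no reset: what is moved stays moved. The work goes in short steps, Python scripts to look and compute and a tool call to move; the robot and the scene stay as the last step left them, time stands still between calls to the robot, and variables do not carry over. Pictures are saved under pics/ and viewed, at most 10 in all, crops included, and the job is handed in when it is done.

Besides the shell and the picture viewer there is one more tool, called after "Request:" as name(argument=value, ...), one argument or row to a line, values as JSON. jog_arm: Moves the arm, as the interface text tells. Its arguments: {"type":"object","properties":{"commands":{"type":"array","items":{"type":"array"}}},"required":["commands"]}

```bash
mkdir -p pics
cat > h.py <<'E'
import numpy as np, cv2
from scipy.spatial.transform import Rotation as R
from workcell import get_obs, get_image, close_job, pinch_z
def cloud(name):
    o=get_obs(); d=get_image(name); K=d["intrinsics"]; z=d["z_map"]
    h,w=z.shape; u,v=np.meshgrid(np.arange(w),np.arange(h))
    p=np.stack([u,v],-1).reshape(-1,1,2).astype(np.float64)
    n=cv2.undistortPoints(p,np.array(K,float),np.array([d["k1"],0,0,0,0.])).reshape(h,w,2)
    P=np.dstack([n[...,0]*z,n[...,1]*z,z])
    if name=="wrist":
        M=np.array(d["mount"]); P=P@M[:3,:3].T+M[:3,3]
        P=P@R.from_rotvec(o["orientation"]).as_matrix().T+o["ee_pos"]
    else:
        q=np.array(d["orientation"]); Rm=q if q.shape==(3,3) else R.from_rotvec(q).as_matrix()
        P=P@Rm.T+np.array(d["eye"])
    P[z==0]=np.nan
    return d["image"],P
E
python3 - <<'E'
from h import *
print(get_obs(),pinch_z)
for n in("top","side"):
    im,P=cloud(n); cv2.imwrite(f"pics/{n}0.png",im); np.save(f"{n}0.npy",P)
    d=get_image(n);print(d["eye"],d["orientation"],d["k1"])
E
```

```text
{'t': 0.0, 'qpos': array([ 1.16500327e+00,  4.23821814e-01,  1.63071086e+00, -3.01555128e-05,
        1.08858742e+00, -1.90020100e-02]), 'qvel': array([-2.98513244e-05, -1.60902039e-03,  1.70969667e-03, -1.05464941e-04,
        2.37570102e-03, -4.85435432e-04]), 'joint_torque': array([ 7.69199614e-04, -5.44623971e+01, -2.73673725e+01,  6.44627865e-02,
        2.26628745e-02, -1.11826409e-04]), 'ee_pos': array([235.50451721, 578.26830829, 190.30541868]), 'orientation': array([-6.03711040e-01, -3.08273788e+00,  2.35400500e-03]), 'ft_force': array([ 0.89737894, -0.48320573,  0.35685221]), 'moment': array([ 0.05538111, -0.03333293,  0.0182566 ]), 'grasp_force': 0.0, 'width': 87.65403429971924} 18.700000000000003
[ 355.99454223 -289.92609565 1146.05234841] [-2.16529641  2.10056623 -0.20758999] -0.16972790586874706
[569.25767237 398.81661382 631.46119308] [ 1.90133740e-03 -2.78666152e+00  1.40348802e+00] -0.12089907712254795
```

View pics/top0.png

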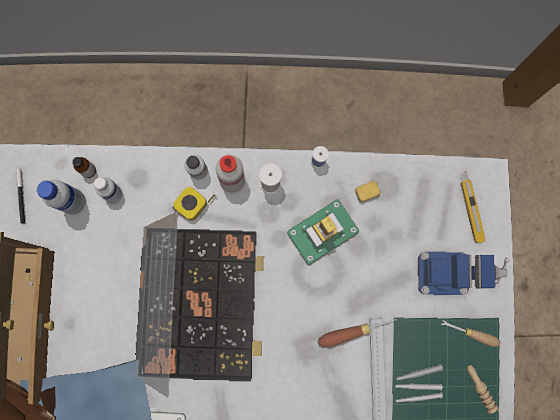

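View pics/side0.png

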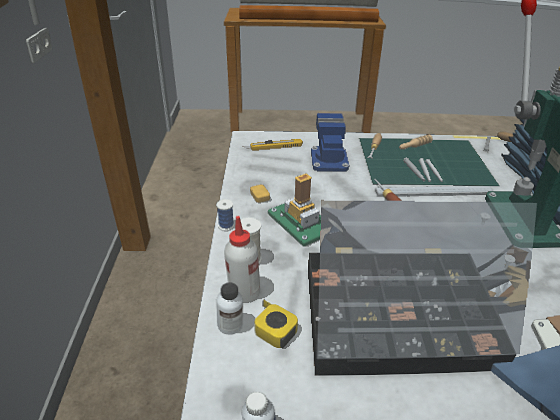

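The top view shows the holder at about (323,232), with the block grip near (327,227). The beeswax is at (368,191), the white spool at (270,178) and the blue spool at (320,156). Next I'll measure the holder and grip.

Run:
```python
from h import *
for n,(u0,u1,v0,v1) in {"top":(280,365,195,270),"side":(262,322,165,245)}.items():
    P=np.load(n+"0.npy"); im=cv2.imread(f"pics/{n}0.png"); 
    m=np.zeros(P.shape[:2],bool); m[v0:v1,u0:u1]=1
    b,g,r=[im[...,i].astype(int) for i in range(3)]
    green=m&(g>r+30)&(g>b+10)&(P[...,2]>5)&(P[...,2]<25)
    q=P[green]; print(n,green.sum(),q.mean(0))
    rc=cv2.minAreaRect(q[:,:2].astype(np.float32)); print(rc, cv2.boxPoints(rc).tolist())
    c=np.array(rc[0])
    d=np.hypot(P[...,0]-c[0],P[...,1]-c[1])
    for lo,hi in((40,60),(60,80),(80,110),(110,135)):
        t=m&(d<60)&(P[...,2]>lo)&(P[...,2]<hi)
        if t.sum()>4: print(lo,hi,t.sum(),P[t].mean(0),cv2.minAreaRect(P[t][:,:2].astype(np.float32)))
P=np.load("top0.npy")
for k,(u,v) in dict(white=(270,178),blue=(320,156),wax=(368,191),tape=(190,203),red=(229,165),vise=(445,273)).items(): print(k,P[v,u])
```

```text
top 1241 [ 516.48012714 -396.12238442   14.365583  ]
((517.1530151367188, -399.6010437011719), (87.2778091430664, 137.97933959960938), 34.55157470703125) [[442.0839538574219, -367.52972412109375], [520.338623046875, -481.1717529296875], [592.2220458984375, -431.67236328125], [513.9674072265625, -318.03033447265625]]
40 60 372 [ 512.43402875 -395.7264792    50.67748528] ((517.1771850585938, -399.97784423828125), (43.673954010009766, 69.83585357666016), 34.405914306640625)
60 80 47 [ 509.5099035  -396.52295326   66.79431127] ((517.1168212890625, -398.4764404296875), (37.16567611694336, 27.614822387695312), 43.799110412597656)
80 110 37 [ 510.72104743 -394.5125229    95.01980683] ((510.7015075683594, -395.2311096191406), (29.88549041748047, 8.983747482299805), 54.54836654663086)
110 135 154 [ 516.93582793 -399.6602449   121.91207996] ((517.4638061523438, -400.68341064453125), (30.081167221069336, 20.586044311523438), 34.20170593261719)
side 569 [ 527.04003026 -371.54463713   13.63556228]
((518.1202392578125, -395.7496032714844), (87.26985168457031, 138.11802673339844), 35.6151237487793)
[... 382 characters left out ...]
307983398438, -388.6387634277344), (34.39866638183594, 19.436697006225586), 1.6712088584899902)
80 110 186 [ 517.00838835 -389.87234534   95.43485992] ((515.83203125, -390.20904541015625), (32.299869537353516, 17.040937423706055), 3.4396514892578125)
110 135 144 [ 516.77010863 -393.9070045   118.77787436] ((515.773193359375, -398.180908203125), (33.13349151611328, 21.998016357421875), 34.102935791015625)
white [ 616.44476926 -278.31247833   89.51519697]
blue [ 677.42440232 -386.46458771   59.6469942 ]
wax [ 610.39825866 -499.79091022   22.47773526]
tape [ 567.44992497 -102.64256249   35.52783869]
red [ 628.24998413 -194.90348816  140.97129673]
vise [ 424.99285466 -653.55055509   85.32908565]
```

Request:
jog_arm(
  commands=[
    [1,[0,0,-0.15],[0,0,0.18]],
    [1,[0,0,-0.15],[0,0,0.18]],
    [1,[0,0,-0.15],[0,0,0.18]],
    [1,[0,0,-0.15],[0,0,0.18]],
    [1,[0,0,-0.15],[0,0,0.18]],
    [1,[0,0,-0.15],[0,0,0.18]],
    [1,[0,0,-0.15],[0,0,0.18]],
    [1,[0,0,-0.15],[0,0,0.18]],
    [1,[0,0,-0.15],[0,0,0.18]],
    [1,[0,0,-0.15],[0,0,0.18]],
  ],
)

```text
t: 1.2
ee_pos: [235.6, 578.6, 341.4]
orientation: [2.467, 1.945, -0.001]
ft_force: [0.3, 0.6, 0.4]
width: 88.0
grasp_force: 0.0
```

Request:
jog_arm(
  commands=[
    [1,[0,0,0],[0,0,0.18]],
    [1,[0,0,0],[0,0,0.18]],
    [1,[0,0,0],[0,0,0.18]],
    [1,[0,0,0],[0,0,0.18]],
    [1,[0,0,0],[0,0,0.18]],
    [1,[0,0,0],[0,0,0.04]],
  ],
)

```text
t: 1.8
ee_pos: [235.6, 578.6, 340.8]
orientation: [3.002, 0.926, -0.001]
ft_force: [0.9, -0.3, 0.8]
width: 88.0
grasp_force: 0.0
```

```bash
cat >> h.py <<'E'
def need(p,o=None):
    o=o or get_obs(); return R.from_rotvec(o["orientation"]).as_matrix().T@(np.array(p)-o["ee_pos"])/100
def ax(o=None):
    o=o or get_obs(); M=R.from_rotvec(o["orientation"]).as_matrix(); return np.degrees(np.arctan2(M[1,1],M[0,1])),M[:,2].round(3)
E
python3 - <<'E'
from h import *
o=get_obs(); print(o["t"],o["qpos"],o["ee_pos"],ax(),need([517,-399,340]))
P=np.load("side0.npy");Q=np.load("top0.npy")
for X in(P,Q):
  m=(X[...,0]>330)&(X[...,0]<560)&(abs(X[...,1])<450)&(X[...,2]>150)
  print(m.sum(), X[m].max(0) if m.any() else 0)
E
```

```text
1.8 [1.16499975e+00 2.95245876e-01 1.46864493e+00 2.31519702e-05
 1.37828267e+00 2.13738274e+00] [235.64670496 578.63642777 340.78065411] (np.float64(-55.713691195113945), array([-0.   , -0.001, -1.   ])) [-3.1826666   9.66249506  0.01223219]
10709 [508.52260924 -54.00724536 265.07959655]
3131 [559.94333747 248.80988601 268.70000893]
```

Request:
jog_arm(
  commands=[
    [1,[-0.155,0.47,0],[0,0,0]],
    [1,[-0.155,0.47,0],[0,0,0]],
    [1,[-0.155,0.47,0],[0,0,0]],
    [1,[-0.155,0.47,0],[0,0,0]],
    [1,[-0.155,0.47,0],[0,0,0]],
    [1,[-0.155,0.47,0],[0,0,0]],
    [1,[-0.155,0.47,0],[0,0,0]],
    [1,[-0.155,0.47,0],[0,0,0]],
    [1,[-0.155,0.47,0],[0,0,0]],
    [1,[-0.155,0.47,0],[0,0,0]],
  ],
)

```text
t: 2.8
ee_pos: [374.5, 101.9, 341.3]
orientation: [3.0, 0.933, 0.001]
ft_force: [1.4, 0.6, -0.5]
width: 87.8
grasp_force: 0.0
```

Request:
jog_arm(
  commands=[
    [1,[-0.155,0.47,0],[0,0,0]],
    [1,[-0.155,0.47,0],[0,0,0]],
    [1,[-0.155,0.47,0],[0,0,0]],
    [1,[-0.155,0.47,0],[0,0,0]],
    [1,[-0.155,0.47,0],[0,0,0]],
    [1,[-0.155,0.47,0],[0,0,0]],
    [1,[-0.155,0.47,0],[0,0,0]],
    [1,[-0.155,0.47,0],[0,0,0]],
    [1,[-0.155,0.47,0],[0,0,0]],
    [1,[0,0.26,0],[0,0,0]],
  ],
)

```text
t: 3.8
ee_pos: [514.0, -348.9, 340.4]
orientation: [3.001, 0.928, -0.001]
ft_force: [0.2, 0.1, -0.0]
width: 87.7
grasp_force: 0.0
```

Run:
```python
from h import *
o=get_obs(); print(o["t"],o["qpos"],o["ee_pos"],ax(),need([517,-399,200]))
im,P=cloud("wrist"); cv2.imwrite("pics/w1.png",im); np.save("w1.npy",P)
m=np.hypot(P[...,0]-517,P[...,1]+399)<60
for lo,hi in((10,20),(46,54),(110,135)):
    t=m&(P[...,2]>lo)&(P[...,2]<hi); print(lo,t.sum(),P[t].mean(0) if t.any() else 0, cv2.minAreaRect(P[t][:,:2].astype(np.float32)) if t.sum()>4 else 0)
```

```text
3.8 [-6.15154773e-01  2.89278949e-01  1.47745498e+00 -7.39644792e-04
  1.37499871e+00  3.55770173e-01] [ 513.98031674 -348.92054092  340.43872345] (np.float64(-55.62165148114536), array([-0.001, -0.001, -1.   ])) [-0.25683031  0.43019953  1.40462704]
10 1704 [ 520.33968746 -391.55266762   15.1554253 ] ((516.6908569335938, -399.21722412109375), (89.5883560180664, 119.25953674316406), 34.43342590332031)
46 525 [ 518.45836928 -398.45557516   49.07000238] ((517.7681274414062, -400.20745849609375), (43.68618392944336, 69.86376190185547), 34.46076583862305)
110 365 [ 518.51047759 -399.15233547  122.11278262] ((517.9656372070312, -400.0082092285156), (29.989051818847656, 20.083114624023438), 34.783973693847656)
```

View pics/w1.png

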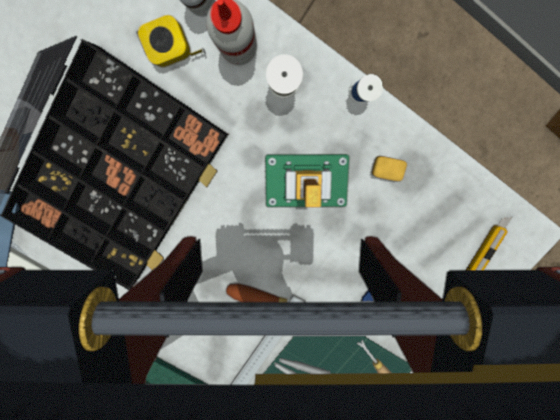

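The wrist view shows the holder at (307,181) and the grip at (312,190). The grip axis measures (518,-400) mm with yaw 34.6°, so the tool is aligned. I'll move over it and go down.

Run:
```python
from h import *
print(need([518,-400,80]))
```

```text
[-0.26085656  0.41887441  2.60048811]
```

Request:
jog_arm(
  commands=[
    [1,[-0.13,0.21,0],[0,0,0]],
    [1,[-0.13,0.21,0],[0,0,0]],
    [1,[0,0,0.4],[0,0,0]],
    [1,[0,0,0.4],[0,0,0]],
    [1,[0,0,0.4],[0,0,0]],
    [1,[0,0,0.3],[0,0,0]],
    [1,[0,0,0],[0,0,0]],
  ],
)

```text
t: 4.55
ee_pos: [513.8, -392.1, 186.2]
orientation: [-2.993, -0.931, 0.008]
ft_force: [0.4, -0.0, -0.3]
width: 87.9
grasp_force: 0.0
```

Run:
```python
from h import *
o=get_obs(); print(o["t"],o["ee_pos"],ax(),need([518,-400,80]))
im,P=cloud("wrist"); cv2.imwrite("pics/w2.png",im)
m=np.hypot(P[...,0]-517,P[...,1]+399)<60
for lo,hi in((46,54),(110,135)):
    t=m&(P[...,2]>lo)&(P[...,2]<hi); print(lo,t.sum(), cv2.minAreaRect(P[t][:,:2].astype(np.float32)) if t.sum()>4 else 0)
```

```text
4.55 [ 513.82829929 -392.14149521  186.19615463] (np.float64(-55.45484709993991), array([-0.007,  0.006, -1.   ])) [-0.00735038  0.09768365  1.06117017]
46 1090 ((518.2144775390625, -399.4098815917969), (43.499359130859375, 70.10773468017578), 34.748870849609375)
110 865 ((518.4305419921875, -399.6483459472656), (29.98673439025879, 19.90862274169922), 34.528629302978516)
```

Request:
jog_arm(
  commands=[
    [1,[0,0.05,0],[0,0,0]],
    [1,[0,0.05,0],[0,0,0]],
    [1,[0,0,0.2],[0,0,0]],
    [1,[0,0,0.2],[0,0,0]],
    [1,[0,0,0],[0,0,0]],
  ],
)

```text
t: 5.1
ee_pos: [521.8, -402.6, 150.3]
orientation: [-2.999, -0.932, 0.002]
ft_force: [-0.1, 0.2, -1.2]
width: 87.7
grasp_force: 0.0
```

Run:
```python
from h import *
o=get_obs(); print(o["t"],o["ee_pos"],ax(),need([518.2,-399.5,80]))
```

```text
5.1 [ 521.81312458 -402.56476353  150.29673988] (np.float64(-55.467309970154275), array([-0.001,  0.001, -1.   ])) [-0.01201919 -0.04457266  0.70304817]
```

Request:
jog_arm(
  commands=[
    [1,[-0.01,-0.04,0.1],[0,0,0]],
    [1,[0,0,0.2],[0,0,0]],
    [1,[0,0,0.1],[0,0,0]],
    [1,[0,0,0],[0,0,0]],
    [1,[0,0,0],[0,0,0]],
    [1,[0,0,0],[0,0,0]],
  ],
)

```text
t: 5.7
ee_pos: [519.7, -400.5, 112.1]
orientation: [2.999, 0.932, 0.001]
ft_force: [0.4, 0.7, 0.3]
width: 87.8
grasp_force: 0.0
```

Run:
```python
from h import *
o=get_obs(); print(o["t"],o["ee_pos"],ax(),need([518.2,-399.5,80]))
```

```text
5.7 [ 519.7477687  -400.52311291  112.14109514] (np.float64(-55.4630830308172), array([ 0.001, -0.001, -1.   ])) [-0.00709905 -0.01771308  0.32137997]
```

Request:
jog_arm(
  commands=[
    [1,[-0.01,-0.02,0.1],[0,0,0]],
    [1,[0,0,0.2],[0,0,0]],
    [1,[0,0,0.02],[0,0,0]],
    [1,[0,0,0],[0,0,0]],
    [1,[0,0,0],[0,0,0]],
  ],
)

```text
t: 6.2
ee_pos: [517.5, -399.2, 79.6]
orientation: [2.999, 0.932, 0.001]
ft_force: [-0.0, 0.2, -0.4]
width: 88.0
grasp_force: 0.0
```

Run:
```python
from h import *
o=get_obs(); print(o["t"],o["ee_pos"],ax(),need([518.2,-399.5,80]))
```

```text
6.2 [ 517.49694432 -399.2120201    79.62847968] (np.float64(-55.46216053290783), array([ 0.001, -0.   , -1.   ])) [ 0.00415941  0.00636084 -0.00370994]
```

Request:
jog_arm(
  commands=[
    [-1,[0,0,0],[0,0,0]],
    [-1,[0,0,0],[0,0,0]],
    [-1,[0,0,0],[0,0,0]],
    [-1,[0,0,0],[0,0,0]],
    [-1,[0,0,0],[0,0,0]],
    [-1,[0,0,0],[0,0,0]],
    [-1,[0,0,0],[0,0,0]],
    [-1,[0,0,0],[0,0,0]],
  ],
)

```text
t: 7.0
ee_pos: [517.2, -399.0, 79.1]
orientation: [-3.0, -0.933, 0.0]
ft_force: [0.1, 0.6, -0.4]
width: 27.4
grasp_force: 0.0
```

Request:
jog_arm(
  commands=[
    [-1,[0,0,0],[0,0,0]],
    [-1,[0,0,0],[0,0,0]],
    [-1,[0,0,0],[0,0,0]],
    [-1,[0,0,0],[0,0,0]],
  ],
)

```text
t: 7.4
ee_pos: [517.2, -399.0, 79.1]
orientation: [3.0, 0.933, 0.0]
ft_force: [0.1, -0.9, 0.2]
width: 19.8
grasp_force: 30.0
```

Request:
jog_arm(
  commands=[
    [-1,[0,0.026,0],[0.05,0,0]],
    [-1,[0,0.026,0],[0.05,0,0]],
    [-1,[0,0.026,0],[0.05,0,0]],
    [-1,[0,0,0],[0,0,0]],
    [-1,[0,0,0],[0,0,0]],
  ],
)

```text
t: 7.9
ee_pos: [520.5, -403.9, 78.6]
orientation: [-2.888, -0.897, 0.056]
ft_force: [-3.2, 4.0, 4.4]
width: 20.0
grasp_force: 30.1
```

```bash
cat >> h.py <<'E'
def st():
    o=get_obs(); M=R.from_rotvec(o["orientation"]).as_matrix(); k=o["ee_pos"]+65.1*M[:,2]
    yh=np.array([-.567,.824,0]); T=np.arctan2(M[:,2]@yh,-M[2,2])
    print("t",o["t"],"tilt(+ = block leans far)",T.round(3),"keel est",k.round(1),"f",o["ft_force"].round(1),"f_y(holder)",(o["ft_force"]@yh).round(1),"M",o["moment"].round(2),"w",round(o["width"],1),"ax",ax(o))
E
python3 -c "
from h import *
st()"
```

```text
t 7.9 tilt(+ = block leans far) 0.122 keel est [ 516.  -397.4   14. ] f [-3.2  4.   4.4] f_y(holder) 5.1 M [ 1.08  0.77 -0.02] w 20.0 ax (np.float64(-55.476814219199454), array([-0.07 ,  0.1  , -0.993]))
```

Request:
jog_arm(
  commands=[
    [-1,[0,0.026,0],[0.05,0,0]],
    [-1,[0,0.026,0],[0.05,0,0]],
    [-1,[0,0,0],[0,0,0]],
    [-1,[0,0,0],[0,0,0]],
  ],
)

```text
t: 8.3
ee_pos: [523.1, -407.6, 78.0]
orientation: [-2.814, -0.875, 0.09]
ft_force: [-3.6, 4.7, 5.4]
width: 20.2
grasp_force: 30.1
```

```bash
python3 -c "
from h import *
st()"
```

```text
t 8.3 tilt(+ = block leans far) 0.202 keel est [ 515.6 -396.9   14.2] f [-3.6  4.7  5.4] f_y(holder) 6.0 M [ 1.32  1.02 -0.  ] w 20.2 ax (np.float64(-55.47423271399971), array([-0.114,  0.165, -0.98 ]))
```

Request:
jog_arm(
  commands=[
    [-1,[0,0.028,0],[0.05,0,0]],
    [-1,[0,0.028,0],[0.05,0,0]],
    [-1,[0,0,0],[0,0,0]],
    [-1,[0,0,0],[0,0,0]],
  ],
)

```text
t: 8.7
ee_pos: [525.5, -411.1, 76.6]
orientation: [-2.739, -0.852, 0.123]
ft_force: [-5.2, 8.0, 5.5]
width: 19.4
grasp_force: 30.1
```

```bash
cat >> h.py <<'E'
def look(tag):
    # holder-plate fit and jaw-top extent along holder y, wrist camera
    im,P=cloud("wrist"); cv2.imwrite(f"pics/{tag}.png",im)
    im,P=cloud("top"); cv2.imwrite(f"pics/{tag}t.png",im)
    c=np.array([517.5,-399.5,0]); yh=np.array([-.567,.824,0]); xh=np.array([.824,.567,0])
    b,g,r=[im[...,i].astype(int) for i in range(3)]
    d=P-c; X=d@xh; Y=d@yh; Z=P[...,2]
    gr=(g>r+30)&(g>b+10)&(Z>4)&(Z<25)&(np.hypot(X,Y)<110)
    if gr.sum()>20: print("plate n",gr.sum(),"y",np.percentile(Y[gr],[1,99]).round(1),"x",np.percentile(X[gr],[1,99]).round(1),"z",np.median(Z[gr]).round(1))
    j=(abs(X)<21)&(Z>38)&(Z<58)&(abs(Y)<60)
    for s in(1,-1):
        q=j&(s*Y>15)
        if q.sum()>5: print("jaw","near" if s>0 else "far",q.sum(),"y",np.percentile(Y[q],[2,50,98]).round(1),"ztop",np.percentile(Z[q],98).round(1))
E
python3 -c "
from h import *
st(); look('r1')"
```

```text
t 8.7 tilt(+ = block leans far) 0.284 keel est [ 515.1 -396.2   14.1] f [-5.2  8.   5.5] f_y(holder) 9.6 M [ 1.79  1.36 -0.03] w 19.4 ax (np.float64(-55.467802198918235), array([-0.159,  0.23 , -0.96 ]))
```

Request:
jog_arm(
  commands=[
    [-1,[0,-0.026,0],[-0.05,0,0]],
    [-1,[0,-0.026,0],[-0.05,0,0]],
    [-1,[0,-0.026,0],[-0.05,0,0]],
    [-1,[0,-0.026,0],[-0.05,0,0]],
    [-1,[0,-0.026,0],[-0.05,0,0]],
    [-1,[0,-0.026,0],[-0.05,0,0]],
    [-1,[0,-0.026,0],[-0.05,0,0]],
    [-1,[0,0,0],[0,0,0]],
    [-1,[0,0,0],[0,0,0]],
  ],
)

```text
t: 9.7
ee_pos: [517.3, -399.1, 79.6]
orientation: [-2.999, -0.932, 0.001]
ft_force: [-0.1, 0.5, -3.1]
width: 20.0
grasp_force: 30.0
```

```bash
python3 -c "
from h import *
st(); look('r2')"
```

```text
t 9.7 tilt(+ = block leans far) 0.001 keel est [ 517.2 -399.    14.5] f [-0.1  0.5 -3.1] f_y(holder) 0.5 M [-0.12  0.11  0.03] w 20.0 ax (np.float64(-55.4575432492674), array([-0.001,  0.001, -1.   ]))
plate n 24 y [-52.  -37.2] x [-43.  -26.6] z 13.5
```

View pics/r2.png

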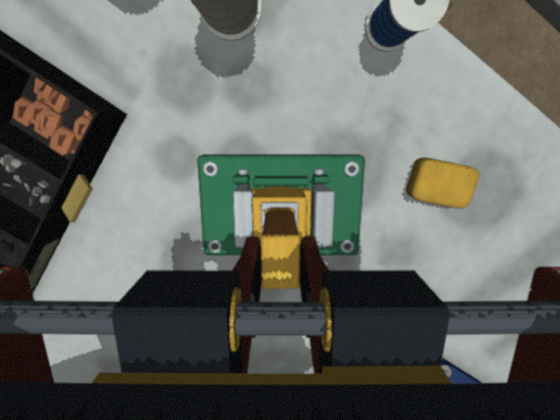

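The wrist view shows the far jaw at (323,215) leaning off the neck, while the near jaw at (243,218) is still upright. Next I'll rock toward the near side.

Request:
jog_arm(
  commands=[
    [-1,[0,-0.026,0],[-0.05,0,0]],
    [-1,[0,-0.026,0],[-0.05,0,0]],
    [-1,[0,-0.026,0],[-0.05,0,0]],
    [-1,[0,-0.026,0],[-0.05,0,0]],
    [-1,[0,-0.026,0],[-0.05,0,0]],
    [-1,[0,0,0],[0,0,0]],
    [-1,[0,0,0],[0,0,0]],
  ],
)

```text
t: 10.5
ee_pos: [512.8, -391.5, 80.4]
orientation: [2.814, 0.875, 0.091]
ft_force: [2.3, -7.5, -1.9]
width: 19.5
grasp_force: 30.1
```

```bash
python3 -c "
from h import *
st()"
```

```text
t 10.5 tilt(+ = block leans far) -0.203 keel est [ 520.3 -402.3   16.6] f [ 2.3 -7.5 -1.9] f_y(holder) -7.5 M [-1.48 -0.53 -0.09] w 19.5 ax (np.float64(-55.4658671390333), array([ 0.116, -0.165, -0.979]))
```

Request:
jog_arm(
  commands=[
    [-1,[0,-0.026,0.01],[-0.05,0,0]],
    [-1,[0,-0.026,0.01],[-0.05,0,0]],
    [-1,[0,0,0],[0,0,0]],
    [-1,[0,0,0],[0,0,0]],
  ],
)

```text
t: 10.9
ee_pos: [510.6, -387.9, 77.3]
orientation: [2.741, 0.852, 0.124]
ft_force: [5.3, -8.4, -4.7]
width: 20.0
grasp_force: 30.1
```

```bash
python3 -c "
from h import *
st()"
```

```text
t 10.9 tilt(+ = block leans far) -0.282 keel est [ 521.  -402.7   14.8] f [ 5.3 -8.4 -4.7] f_y(holder) -9.9 M [-1.55 -0.76 -0.08] w 20.0 ax (np.float64(-55.47618549418569), array([ 0.159, -0.228, -0.961]))
```

Request:
jog_arm(
  commands=[
    [-1,[0,0.026,0],[0.05,0,0]],
    [-1,[0,0.026,0],[0.05,0,0]],
    [-1,[0,0.026,0],[0.05,0,0]],
    [-1,[0,0.026,0],[0.05,0,0]],
    [-1,[0,0.026,0],[0.05,0,0]],
    [-1,[0,0.026,0],[0.05,0,0]],
    [-1,[0,0.026,0],[0.05,0,0]],
    [-1,[0,0,0],[0,0,0]],
    [-1,[0,0,0],[0,0,0]],
  ],
)

```text
t: 11.8
ee_pos: [518.4, -400.2, 79.4]
orientation: [3.0, 0.932, 0.001]
ft_force: [-1.4, 1.9, 7.1]
width: 20.0
grasp_force: 30.0
```

```bash
sed -i 's/^    im,P=cloud("top").*$//' h.py; python3 -c "
from h import *
st(); look('r3')"
```

```text
t 11.8 tilt(+ = block leans far) -0.001 keel est [ 518.5 -400.2   14.3] f [-1.4  1.9  7.1] f_y(holder) 2.3 M [ 0.43  0.35 -0.02] w 20.0 ax (np.float64(-55.49766085229307), array([ 0.001, -0.   , -1.   ]))
plate n 7402 y [-67.4  68. ] x [-39.9  45.2] z 15.0
jaw near 1145 y [15.3 29.3 37.3] ztop 57.1
jaw far 1372 y [-39.  -29.3 -15.9] ztop 57.8
```

View pics/r3.png

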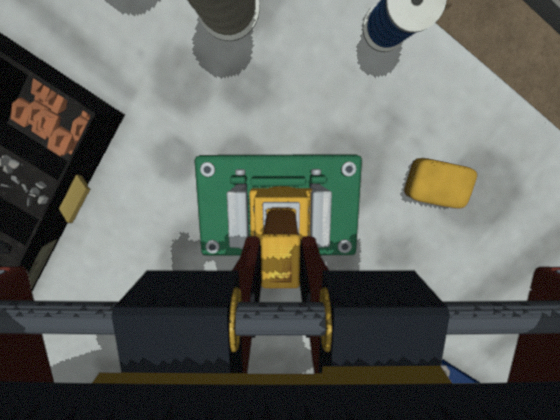

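The near jaw at (236,219) now leans away from the neck too, as does the far jaw at (321,219). I'll measure the gap on each side.

```bash
python3 -c "
from h import *
im,P=cloud('wrist')
yh=np.array([-.567,.824,0]); xh=np.array([.824,.567,0]); d=P-[518.3,-400,0]; X=d@xh; Y=d@yh; Z=P[...,2]
b,g,r=[im[...,i].astype(int) for i in range(3)]
gray=(abs(g-r)<25)&(abs(b-r)<25)&(g>110)&(Z>42)&(Z<56)&(abs(X)<20)
for s in(1,-1):
  q=gray&(s*Y>17)&(s*Y<50); print(s,q.sum(),np.percentile(s*Y[q],[2,10,50,90,98]).round(1),np.percentile(Z[q],[10,50,90]).round(1))
  A=np.c_[s*Y[q],np.ones(q.sum())]; print('slope',np.linalg.lstsq(A,Z[q],rcond=None)[0])
"
```

```text
1 856 [24.9 26.1 31.6 37.  38.3] [48.1 49.2 50.1]
slope [-0.11965568 52.91545017]
-1 874 [24.6 25.8 31.5 36.9 38. ] [47.8 49.1 50.2]
slope [-0.1484309  53.74115372]
```

Both jaws are only at about 0.14 rad, because the keel slid back about 3.5 mm as I rocked. I'll rock again with a little more lateral travel and light downward pressure.

Request:
jog_arm(
  commands=[
    [-1,[0,0.029,0.002],[0.05,0,0]],
    [-1,[0,0.029,0.002],[0.05,0,0]],
    [-1,[0,0.029,0.002],[0.05,0,0]],
    [-1,[0,0.029,0.002],[0.05,0,0]],
    [-1,[0,0.029,0.002],[0.05,0,0]],
    [-1,[0,0.029,0.002],[0.05,0,0]],
    [-1,[0,0,0],[0,0,0]],
    [-1,[0,0,0],[0,0,0]],
  ],
)

```text
t: 12.7
ee_pos: [527.2, -413.1, 77.2]
orientation: [-2.781, -0.864, 0.103]
ft_force: [-3.5, 4.2, 11.5]
width: 19.6
grasp_force: 30.3
```

```bash
cat >> h.py <<'E'
def jaws():
    im,P=cloud('wrist')
    yh=np.array([-.567,.824,0]); xh=np.array([.824,.567,0]); d=P-[518.3,-400,0]; X=d@xh; Y=d@yh; Z=P[...,2]
    b,g,r=[im[...,i].astype(int) for i in range(3)]
    gr=(g>r+30)&(g>b+10)&(Z>4)&(Z<25)&(np.hypot(X,Y)<110)
    print("plate",np.percentile(Y[gr],[1,99]).round(1),np.median(Z[gr]).round(1))
    gray=(abs(g-r)<25)&(abs(b-r)<25)&(g>110)&(Z>42)&(Z<56)&(abs(X)<20)
    for s in(1,-1):
        q=gray&(s*Y>17)&(s*Y<50)
        if q.sum()>50: print("near" if s>0 else "far",q.sum(),np.percentile(s*Y[q],[2,98]).round(1),'slope',np.polyfit(s*Y[q],Z[q],1)[0].round(3))
E
python3 -c "
from h import *
st();jaws()"
```

```text
t 12.7 tilt(+ = block leans far) 0.239 keel est [ 518.5 -400.4   14. ] f [-3.5  4.2 11.5] f_y(holder) 5.5 M [1.54 1.2  0.06] w 19.6 ax (np.float64(-55.47268737790332), array([-0.134,  0.195, -0.972]))
plate [-67.4  68.3] 14.9
near 794 [24.6 37.9] slope -0.096
far 781 [27.8 41.6] slope -0.31
```

Request:
jog_arm(
  commands=[
    [-1,[0,0.02,0],[0.03,0,0]],
    [-1,[0,0,0],[0,0,0]],
    [-1,[0,-0.029,0],[-0.05,0,0]],
    [-1,[0,-0.029,0],[-0.05,0,0]],
    [-1,[0,-0.029,0],[-0.05,0,0]],
    [-1,[0,-0.029,0],[-0.05,0,0]],
    [-1,[0,-0.029,0],[-0.05,0,0]],
    [-1,[0,-0.029,0],[-0.05,0,0]],
    [-1,[0,-0.02,0],[-0.03,0,0]],
    [-1,[0,0,0],[0,0,0]],
  ],
)

```text
t: 13.75
ee_pos: [518.0, -399.6, 79.1]
orientation: [2.998, 0.932, 0.002]
ft_force: [0.1, 0.0, 4.3]
width: 19.8
grasp_force: 30.0
```

```bash
python3 -c "
from h import *
st();jaws()"
```

```text
t 13.75 tilt(+ = block leans far) -0.002 keel est [ 518.1 -399.7   14. ] f [0.1 0.  4.3] f_y(holder) -0.0 M [ 0.1   0.3  -0.01] w 19.8 ax (np.float64(-55.44377230298239), array([ 0.002, -0.002, -1.   ]))
plate [-66.6  69. ] 15.0
near 853 [24.9 38.2] slope -0.108
far 891 [28.5 41.6] slope -0.253
```

Far jaw is at about 0.26 rad. Now the near side in the same way.

Request:
jog_arm(
  commands=[
    [-1,[0,-0.029,0.003],[-0.05,0,0]],
    [-1,[0,-0.029,0.003],[-0.05,0,0]],
    [-1,[0,-0.029,0.003],[-0.05,0,0]],
    [-1,[0,-0.029,0.003],[-0.05,0,0]],
    [-1,[0,-0.029,0.003],[-0.05,0,0]],
    [-1,[0,-0.029,0.003],[-0.05,0,0]],
    [-1,[0,0,0],[0,0,0]],
    [-1,[0,0,0],[0,0,0]],
  ],
)

```text
t: 14.6
ee_pos: [511.5, -388.4, 77.4]
orientation: [2.776, 0.864, 0.11]
ft_force: [1.6, -3.2, 9.0]
width: 19.8
grasp_force: 30.2
```

```bash
python3 -c "
from h import *
st();jaws()"
```

```text
t 14.6 tilt(+ = block leans far) -0.244 keel est [ 520.5 -401.3   14.2] f [ 1.6 -3.2  9. ] f_y(holder) -3.5 M [-1.15 -0.59  0.04] w 19.8 ax (np.float64(-55.45688836406385), array([ 0.139, -0.198, -0.97 ]))
plate [-65.8  69.6] 15.1
near 769 [25.2 38.6] slope -0.172
far 750 [28.3 41.7] slope -0.245
```

Request:
jog_arm(
  commands=[
    [-1,[0,-0.03,0.003],[-0.03,0,0]],
    [-1,[0,-0.03,0.003],[-0.03,0,0]],
    [-1,[0,0,0],[0,0,0]],
    [-1,[0,0,0],[0,0,0]],
  ],
)

```text
t: 15.05
ee_pos: [509.7, -384.8, 75.9]
orientation: [2.73, 0.849, 0.131]
ft_force: [3.8, -7.4, 7.0]
width: 19.8
grasp_force: 30.6
```

```bash
python3 -c "
from h import *
st();jaws()"
```

```text
t 15.05 tilt(+ = block leans far) -0.294 keel est [ 520.6 -400.2   13.6] f [ 3.8 -7.4  7. ] f_y(holder) -8.3 M [-1.96 -1.09 -0.  ] w 19.8 ax (np.float64(-55.468189387045385), array([ 0.168, -0.237, -0.957]))
plate [-65.5  69.9] 15.0
near 708 [18.5 39. ] slope -0.24
far 719 [28.2 41.4] slope -0.226
```

Request:
jog_arm(
  commands=[
    [-1,[0,-0.03,0.003],[-0.02,0,0]],
    [-1,[0,-0.02,0.003],[-0.02,0,0]],
    [-1,[0,0,0],[0,0,0]],
    [-1,[0,0,0],[0,0,0]],
  ],
)

```text
t: 15.5
ee_pos: [508.6, -382.2, 75.8]
orientation: [2.697, 0.839, 0.147]
ft_force: [3.7, -8.4, 14.5]
width: 19.7
grasp_force: 30.8
```

```bash
python3 -c "
from h import *
st();jaws()"
```

```text
t 15.5 tilt(+ = block leans far) -0.33 keel est [ 520.9 -399.3   14.2] f [ 3.7 -8.4 14.5] f_y(holder) -9.0 M [-2.51 -1.14 -0.11] w 19.7 ax (np.float64(-55.48182799989497), array([ 0.188, -0.263, -0.946]))
plate [-65.5  70.1] 15.0
near 699 [19.  40.3] slope -0.277
far 684 [28.2 41.4] slope -0.227
```

Request:
jog_arm(
  commands=[
    [-1,[0,0.04,0],[0.05,0,0]],
    [-1,[0,0.035,0],[0.05,0,0]],
    [-1,[0,0.03,0],[0.05,0,0]],
    [-1,[0,0.03,0],[0.05,0,0]],
    [-1,[0,0.03,-0.003],[0.05,0,0]],
    [-1,[0,0.03,-0.003],[0.05,0,0]],
    [-1,[0,0.03,-0.003],[0.05,0,0]],
    [-1,[0,0.03,0],[0.05,0,0]],
    [-1,[0,0,0],[0,0,0]],
    [-1,[0,0,0],[0,0,0]],
  ],
)

```text
t: 16.55
ee_pos: [518.9, -399.5, 79.2]
orientation: [2.996, 0.93, 0.006]
ft_force: [-0.6, 1.4, 20.5]
width: 19.6
grasp_force: 30.0
```

```bash
python3 -c "
from h import *
st();jaws()"
```

```text
t 16.55 tilt(+ = block leans far) -0.005 keel est [ 519.2 -399.7   14.1] f [-0.6  1.4 20.5] f_y(holder) 1.4 M [ 0.41  0.23 -0.02] w 19.6 ax (np.float64(-55.493475628617894), array([ 0.005, -0.003, -1.   ]))
plate [-66.6  68.9] 15.0
near 809 [26.8 40. ] slope -0.168
far 878 [28.5 41.7] slope -0.258
```

Request:
jog_arm(
  commands=[
    [-1,[0,-0.036,-0.01],[-0.05,0,0]],
    [-1,[0,-0.036,0],[-0.05,0,0]],
    [-1,[0,-0.036,0],[-0.05,0,0]],
    [-1,[0,-0.036,0],[-0.05,0,0]],
    [-1,[0,-0.036,0],[-0.05,0,0]],
    [-1,[0,-0.036,0],[-0.05,0,0]],
    [-1,[0,-0.036,0],[-0.05,0,0]],
    [-1,[0,-0.036,0],[-0.05,0,0]],
    [-1,[0,0,0],[0,0,0]],
    [-1,[0,0,0],[0,0,0]],
  ],
)

```text
t: 17.6
ee_pos: [505.0, -377.7, 76.6]
orientation: [2.701, 0.841, 0.144]
ft_force: [4.2, -7.9, 6.8]
width: 20.3
grasp_force: 30.6
```

```bash
python3 -c "
from h import *
st();jaws()"
```

```text
t 17.6 tilt(+ = block leans far) -0.325 keel est [ 517.1 -394.7   15. ] f [ 4.2 -7.9  6.8] f_y(holder) -8.9 M [-1.71 -1.02  0.01] w 20.3 ax (np.float64(-55.46482362040127), array([ 0.185, -0.261, -0.948]))
plate [-65.5  70.3] 15.0
near 667 [25.2 44.1] slope -0.361
far 674 [28.1 41.4] slope -0.222
```

Near jaw is now well back (outer edge 44 mm). I'll return upright and check before lifting.

Request:
jog_arm(
  commands=[
    [-1,[0,0.036,0],[0.05,0,0]],
    [-1,[0,0.036,0],[0.05,0,0]],
    [-1,[0,0.036,0],[0.05,0,0]],
    [-1,[0,0.036,0],[0.05,0,0]],
    [-1,[0,0.036,0],[0.05,0,0]],
    [-1,[0,0.036,0],[0.05,0,0]],
    [-1,[0,0.03,0],[0.05,0,0]],
    [-1,[0,0.03,0],[0.05,0,0]],
    [-1,[0,0,0],[0,0,0]],
    [-1,[0,0,0],[0,0,0]],
  ],
)

```text
t: 18.65
ee_pos: [517.3, -397.7, 79.5]
orientation: [2.998, 0.931, 0.004]
ft_force: [1.6, 2.2, 8.8]
width: 19.3
grasp_force: 29.9
```

```bash
python3 -c "
from h import *
st();jaws()"
```

```text
t 18.65 tilt(+ = block leans far) -0.003 keel est [ 517.5 -397.8   14.4] f [1.6 2.2 8.8] f_y(holder) 0.9 M [ 0.29 -0.08 -0.03] w 19.3 ax (np.float64(-55.50231576941493), array([ 0.003, -0.001, -1.   ]))
plate [-66.6  69. ] 15.0
near 720 [30.7 43.8] slope -0.296
far 890 [28.5 41.7] slope -0.244
```

Request:
jog_arm(
  commands=[
    [-1,[0,0,-0.03],[0,0,0]],
    [-1,[0,0,-0.03],[0,0,0]],
    [-1,[0,0,-0.03],[0,0,0]],
    [-1,[0,0,-0.03],[0,0,0]],
    [-1,[0,0,0],[0,0,0]],
  ],
)

```text
t: 19.2
ee_pos: [515.5, -396.5, 90.2]
orientation: [3.0, 0.932, 0.0]
ft_force: [-0.1, -0.7, -4.4]
width: 20.3
grasp_force: 29.8
```

```bash
python3 -c "
from h import *
st();jaws()"
```

```text
t 19.2 tilt(+ = block leans far) -0.0 keel est [ 515.5 -396.5   25.1] f [-0.1 -0.7 -4.4] f_y(holder) -0.6 M [-0.02  0.12  0.02] w 20.3 ax (np.float64(-55.46698682438955), array([ 0., -0., -1.]))
plate [-66.7  69. ] 15.0
near 751 [30.7 43.8] slope -0.305
far 836 [28.4 41.7] slope -0.254
```

Request:
jog_arm(
  commands=[
    [-1,[0,0.025,0],[0,0,0]],
    [-1,[0,0,-0.07],[0,0,0]],
    [-1,[0,0,-0.1],[0,0,0]],
    [-1,[0,0,-0.1],[0,0,0]],
    [-1,[0,0,-0.1],[0,0,0]],
    [-1,[0,0,-0.1],[0,0,0]],
    [-1,[0,0,-0.04],[0,0,0]],
    [-1,[0,0,0],[0,0,0]],
    [-1,[0,0,0],[0,0,0]],
    [-1,[0,0,0],[0,0,0]],
  ],
)

```text
t: 20.25
ee_pos: [516.5, -398.1, 140.4]
orientation: [-2.999, -0.932, 0.001]
ft_force: [-0.1, 0.3, -3.0]
width: 19.9
grasp_force: 29.8
```

```bash
python3 -c "
from h import *
st();jaws()
im,P=cloud('side'); cv2.imwrite('pics/s9.png',cv2.resize(im[120:300,200:380],None,fx=3,fy=3))"
```

```text
t 20.25 tilt(+ = block leans far) 0.001 keel est [ 516.4 -398.1   75.3] f [-0.1  0.3 -3. ] f_y(holder) 0.3 M [-0.03  0.14 -0.01] w 19.9 ax (np.float64(-55.45936672834327), array([-0.001,  0.001, -1.   ]))
plate [-66.6  68.9] 15.0
near 583 [30.6 43.7] slope -0.284
far 477 [28.8 41.7] slope -0.271
```

View pics/s9.png

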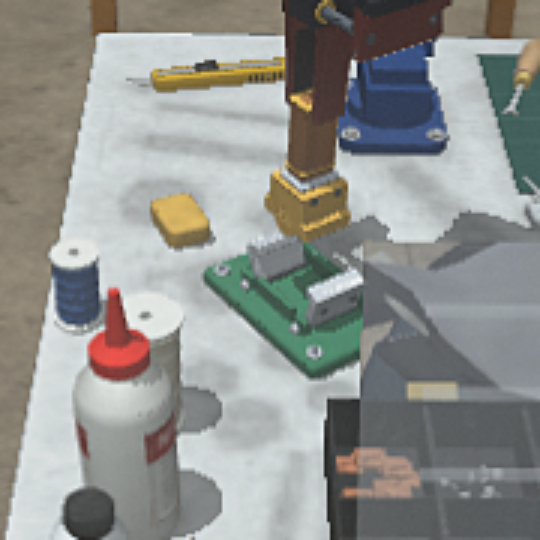

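The crop shows the block upright at (310,190), clear above the holder, whose jaws at (275,255) and (335,300) both lean outward. The holder is flat on the table, so I'm handing in the job.

```bash
python3 -c "
from h import *
print(close_job())"
```

```text
the job is handed in; nothing more can be done
None
```

The block came free and the job is handed in: the gripper holds the block upright and still, about 25 mm above the jaws, both jaws are pushed back to roughly 0.27 rad, and the holder is flat and within about 2 mm of its place; the hand-in call returned no verdict.

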